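Block the coils and close the core of a three-limb lab transformer

TASK

Close up the three-limb lab transformer: stand the wooden spacer, tapered foot down, right to the bottom of the one gap between neighbouring coils that is wide enough for it, let go, and never force it against the stout coil. Then lay the long iron bar squarely across the tops of all three limbs, press it down against the sprung coils until it sits flush on the iron along its whole length, and finish while still holding it pressed there so that the clamps can be fitted. Leave the other parts on the bench where they are.

Things in the scene. Friction and masses are not known exactly. Their poses are not given: they have to be found in the camera images.
- core: Three-limb core of dark laminated iron, fixed on a grey board 130 x 250 x 12 mm. Origin: centre of the board's underside. y along the row of limbs, x across, z up; turned at most 0.3 rad from the bench axes. Lower bar 28 (x) x 154 (y), top at z = 38. Limbs 28 (x) x 26 (y) at y = -64, 0, 64, flat tops (pole faces) at z = 108. Studs 8 mm thick at x = 0, y = +-112, up to z = 137. All mm.
- coil_middle: Slim copper coil with black end flanges on the middle limb, 46 (x) x 44 (y) x 69 mm tall. Origin: centre of its underside, axes as the core's. Sprung: at rest its top stands 3 mm above the pole faces (z = 111 of the core). Each of the three coils pushes up with 3 N at rest, 6 N when pressed 3 mm down: 18 N in all with the bar flush.
- coil_slim: Slim copper coil like the middle one (46 x 44 x 69 mm, sprung alike), on one end limb, y = +64 or -64 mm of the core. Origin: centre of its underside. Between it and the middle coil is a gap 20 mm wide, centred midway between the two coils' origins; its floor is the lower bar.
- coil_stout: Stout copper coil, 68 (x) x 66 (y) x 69 mm tall, sprung alike, on the other end limb. Origin: centre of its underside. Between it and the middle coil is a gap of only 9 mm: too narrow for the spacer, which must not be forced against this coil (under 10 N).
- spacer: Light hardwood block standing on the bench, about 45 g: 60 (x) x 16 (y) x 64 (z) mm; the lowest 12 mm taper in y to a foot 11 thick. Origin: centre of the foot's underside. In the gap its 60 mm width lies along the core's x, 7 mm beyond the slim coils at either side, where its narrow end faces can be held; its top ends 6 mm below the pole faces. Either way round.
- yoke: Long closing bar of dark laminated iron, 28 (x) x 154 (y) x 24 (z) mm, about 0.75 kg, lying on the bench. Origin: centre of its underside; y along it. Either way round. Closed, its underside lies on the pole faces, centred on the core, along the core's y. By its own weight alone it stays about 3 mm proud, on the sprung coils.
- yoke_end_a (a point): Middle of the lower edge of the yoke's end at its +y (77 mm from its origin).
- yoke_end_b (a point): Middle of the lower edge of the yoke's end at its -y (77 mm from its origin).
- short_bar: Shorter bar of the same iron, 28 x 90 x 24 mm, belonging to another core: not needed, leave alone. Origin: centre of the underside.
- spare_coil: Loose spare coil 56 x 56 x 50 mm: leave alone. Origin: centre of the underside.
- strap_a: Aluminium clamp strap 22 x 75 x 6 mm: leave alone. Origin: centre of the underside.
- strap_b: Second clamp strap like the first: leave alone.
- screwdriver: Screwdriver with a black handle, 190 mm long: leave alone.
- multimeter: Grey hand multimeter 150 x 75 x 34 mm (42 mm with its dial): leave alone. Origin: centre of the underside.
- nut_tray: Small open grey tray of nuts 90 x 120 x 28 mm: leave alone. Origin: centre of the underside.

How it is judged:
By the outcome, as a careful person would: the job done as asked, in the order asked, and still so for the second after the job is handed in, while the arm keeps its last pose, push and grip.
It also fails if it takes over 64 s, if anything falls off the work surface, if the arm or the gripper's body presses on something with over 40 N, if the wrist force passes 120 N, or if a joint passes its speed limit or range.

ROBOT

A 6-joint arm with a two-finger parallel gripper is mounted at the origin on the work surface. World frame = base frame: x ahead of the robot, y to its left, z up, the work surface at z = 0. Lengths are in m, angles in rad, forces in N, time in s.
With the tool pointing down it reaches from about 0.35 to 0.875 m from the base axis. Payload 4.2 kg.
Tool frame: the origin (TCP) lies at the very end of the fingers, on their centre line; the grasp point (between the pads) lies arm.hold_point_z behind it (arm.hold_point_z is the distance from the TCP to the grasp point, in m); z points along the fingers, y is the direction in which the jaws open and shut (so a half turn about z gives the same grasp; the last joint's range is limited). The gripper opens to 85 mm and grips with 20 to 120 N. Pads are 22 mm wide; open, the fingers measure 114 mm over their backs; the gripper's body (76 mm by 85 mm) begins 54 mm behind the grasp point. The pads swing forward as they close: fully open they stand 13 mm farther back than shut.
Start: joints at [-0.933, 0.385, 0.008, 0, -1.194, -0.259], TCP at [0.231, -0.581, 0.231] pointing down, gripper open.
Joint ranges: [-3.14, 3.14], [-1.21, 2.06], [-1.07, 1.41], [-3.16, 2.05], [-2.99, -0.16], [-3.1, 3.1]. Speed limits (rad/s): [2.79, 2.79, 3.14, 3.14, 3.14, 3.14].

INTERFACE

Orientations are given as a rotation vector (axis times angle).
In Python, from workcell import arm gives the robot as it stands.
- The arm moves only by the shell command python3 -m pendant 'ROWS' [FORCE]. ROWS is JSON, a list of rows, each an object of numbers: "tx", "ty", "tz": the shift along the tool's x, y, z each as a share of 0.04 m, from -1 to 1; "turn": the turn about the tool's z as a share of 6 degrees, from -1 to 1; "claw": the opening, from 0 (shut) to 1 (fully open). A call has 1 to 20 rows; each row shifts and turns the commanded pose from where the row before left it, along the tool's axes as they then stand; what a row does not reach is not made up. A row lasts 1/8 s, in which the tool goes at most 62.5 mm and 10.7 degrees, less where a joint would pass 70% of its speed; a pose out of reach is approached as far as the arm can. A call with a number of a shift or a turn outside -1 to 1 is refused whole. A call with a gripper value outside its range is refused whole. The fingers move at their own pace and stop on an object; FORCE is the grip in N (left out, the last holds). Time passes only in rows, so rows that do not move let the fingers close. It gives the time, the measured TCP pose, the force and the opening at its end, in the units of the state.
- arm.observe(): the state, without advancing time (a new reading comes with each control period).
- arm.grab_frame(name): name is "scene" or "top"; returns a dict with "img" (384x512x3 uint8, red, green, blue), "K" (3x3 intrinsics, pixels), "k1" (the pictures are not rectified: a ray, as slopes to the right and down, at radius r is drawn at 1 + k1 r^2 times it, then the intrinsics apply), "R" (3x3) and "t" (3): a world point X has camera coordinates R X + t. Camera axes: x right, y down, z forward; pixel columns grow to the right and rows downward; lengths in m; the calibration is good to about 2 mm. A picture is of the moment at which its call begins. There is no depth.
- arm.job_done(): hands the job in, once; it reports no verdict.
Trained networks look in a picture, given as the dict that the camera call returned (one of the last four; its "shot" number tells which), for a name from the list of things; names that differ only in an ending like _2 or _b are one class to them, and where a whole thing is asked for, a point or a joint stands for the part that bears it (a point fixed in the world has none). Each returns a list of dicts, best first, with "conf" (0 to 1); they miss things now and then, are a little off and sometimes report something else, mostly with a low value. They report only what shows in the picture. A call takes as long as a camera call.
- arm.search_frame(picture, label): "box" ([left, top, right, bottom] as shares, 0 to 1, of the picture: columns of its width, rows of its height, round what is visible of it).
- arm.place_of(picture, label): "position" ([column, row] as shares, 0 to 1, of the picture: columns of its width, rows of its height: a listed point, or the origin of a listed thing).
The state is a dict: "time": time; "joints": joint angles; "joint_vel": joint speeds; "joint_efforts": joint torques, N m; "tool_pos": TCP position; "tcp_rot": TCP orientation; "ft_force": force on the tool from outside, world axes, zero at the start; "ft_torque": the same for the moment, N m; "gripper_width": finger opening in m.
Only numpy, scipy, OpenCV 4.12 (cv2) and the standard library are available. Lean on these libraries where they do the work, as an engineer would, in place of code of your own. Each camera call takes 0.05 s, during which the arm holds its last target.

## Working session

There is one attempt and no reset: what is moved stays moved. The work goes in short steps, Python scripts to look and compute and a shell command to move; the robot and the scene stay as the last step left them, time stands still between calls to the robot, and variables do not carry over. Pictures are saved under pics/ and viewed, and the job is handed in when it is done.

```bash
ls; mkdir -p pics
python3 - <<'E'
from workcell import arm
import cv2
print(arm.observe(), arm.hold_point_z)
for n in ("scene","top"):
    f=arm.grab_frame(n); cv2.imwrite(f"pics/{n}0.png",cv2.resize(f["img"][:,:,::-1],(800,600)))
    print(n,f["K"],f["k1"],f["R"],f["t"])
    for l in ["core","coil_middle","coil_slim","coil_stout","spacer","yoke","yoke_end_a","short_bar"]:
        print(l,[(round(d["conf"],2),[round(float(v),4) for v in d["position"]]) for d in arm.place_of(f,l)][:4])
E
```

```text
pics
{'time': 0.0, 'joints': array([-9.33351624e-01,  3.85557516e-01,  6.65023215e-03, -5.17343007e-04,
       -1.19403255e+00, -2.58606092e-01]), 'joint_vel': array([-0.00090818, -0.0001059 ,  0.00127827,  0.00081956, -0.00062438,
       -0.00098043]), 'joint_efforts': array([-3.13693108e-04, -3.92287838e+01,  1.88399935e+01,  4.18614998e+00,
       -4.65654273e-03,  1.20432492e-05]), 'tool_pos': array([ 0.23096014, -0.58012987,  0.23022785]), 'tcp_rot': array([ 0.59113819, -3.08496968, -0.00336137]), 'ft_force': array([-0.06409676,  0.25350054, -0.04226312]), 'ft_torque': array([ 0.00488922,  0.02219887, -0.0620063 ]), 'gripper_width': 0.08530294066764528} 0.0187
scene [[451.167316     0.         261.66979493]
 [  0.         451.167316   180.76666772]
 [  0.           0.           1.        ]] 0.019330701258035467 [[ 0.49690646  0.86779991 -0.00269956]
 [ 0.63348179 -0.36485737 -0.68233417]
 [-0.59311449  0.33734613 -0.73103542]] [-0.27076767 -0.35018294  1.87065973]
core [(0.86, [0.5176, 0.45])]
coil_middle [(0.83, [0.5143, 0.4271])]
coil_slim [(0.65, [0.5533, 0.413])]
coil_stout 
[... 187 characters left out ...]
)]
top [[423.13563874   0.         250.24731817]
 [  0.         423.13563874 189.80275063]
 [  0.           0.           1.        ]] -0.05443871396983474 [[-0.02238417 -0.99974725  0.0020919 ]
 [-0.99790171  0.0222156  -0.06081645]
 [ 0.06075461 -0.00344883 -0.99814677]] [-0.005724    0.57909521  1.35172794]
core [(0.64, [0.4578, 0.5354])]
coil_middle [(0.72, [0.2166, 0.4685]), (0.49, [0.4686, 0.5451])]
coil_slim [(0.56, [0.4295, 0.5383])]
coil_stout [(0.82, [0.5016, 0.5438])]
spacer [(0.45, [0.6451, 0.5148]), (0.32, [0.2805, 0.5823])]
yoke [(0.73, [0.2789, 0.5862])]
yoke_end_a [(0.97, [0.3195, 0.5779]), (0.91, [0.2281, 0.5865]), (0.37, [0.5047, 0.543])]
short_bar [(0.54, [0.3324, 0.4109])]
```

View pics/scene0.png

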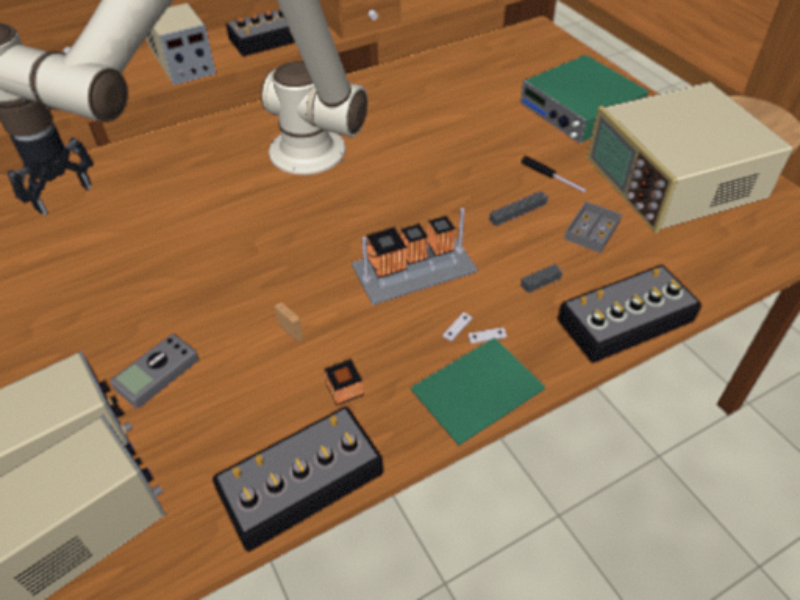

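View pics/top0.png

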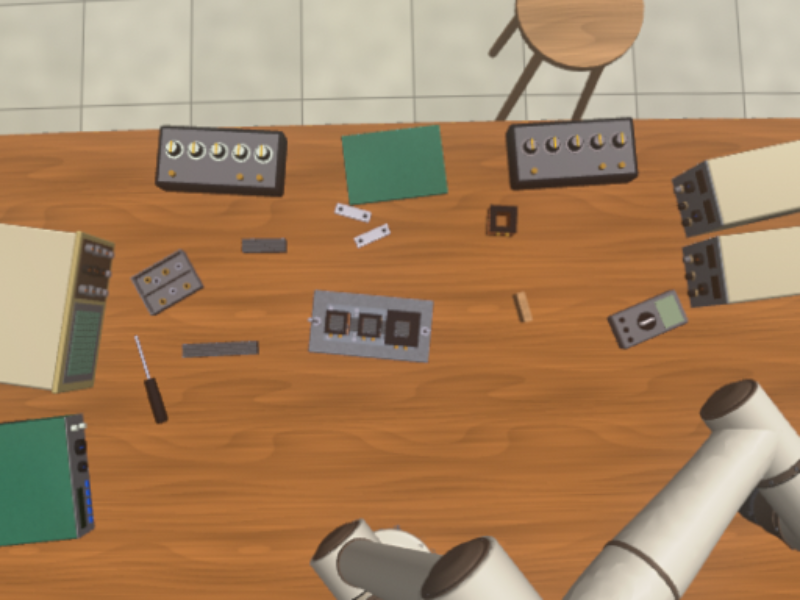

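The top view shows the core centred near (370,326) in the 800x600 picture, with the slim coil at (337,322) on its left (+y) side. The yoke is at (220,349), the spacer at (524,307) and the arm is clear of all of them. I'll zoom in next.

```bash
cat > h.py <<'E'
import numpy as np, cv2
from workcell import arm
def proj(f,X):
    X=np.atleast_2d(X); c=X@np.array(f["R"]).T+np.array(f["t"]); s=c[:,:2]/c[:,2:]
    r2=(s**2).sum(1,keepdims=True); s=s*(1+f["k1"]*r2); K=f["K"]
    return s*[K[0][0],K[1][1]]+[K[0][2],K[1][2]]
def ray(f,uv):
    K=np.array(f["K"]); s0=np.array([(uv[0]-K[0,2])/K[0,0],(uv[1]-K[1,2])/K[1,1]]); s=s0.copy()
    for _ in range(20): s=s0/(1+f["k1"]*(s@s))
    R=np.array(f["R"]); t=np.array(f["t"]); return -R.T@t, R.T@np.array([s[0],s[1],1])
def onplane(f,uv,z):
    o,d=ray(f,uv); return o+d*(z-o[2])/d[2]
def crop(f,u0,v0,u1,v1,s,name,pts=None,col=(0,255,0)):
    im=f["img"][v0:v1,u0:u1,::-1]; im=cv2.resize(im,None,fx=s,fy=s,interpolation=cv2.INTER_CUBIC)
    for P in (pts or []):
        q=np.round(((P+0.5-[u0,v0])*s)).astype(int)
        cv2.polylines(im,[q.reshape(-1,1,2)],True,col,1)
    cv2.imwrite("pics/"+name+".png",im)
def T(x,y,z,yaw):
    c,s=np.cos(yaw),np.sin(yaw)
    return lambda P:(np.atleast_2d(P)@np.array([[c,s,0],[-s,c,0],[0,0,1]])+[x,y,z])
def rect(w,l,z,cx=0,cy=0): return np.array([[cx-w/2,cy-l/2,z],[cx+w/2,cy-l/2,z],[cx+w/2,cy+l/2,z],[cx-w/2,cy+l/2,z]])/1000
E
python3 - <<'E'
from h import *
import pickle
F={n:arm.grab_frame(n) for n in ("scene","top")}
for n in F: F[n]={k:np.array(v) if k!="shot" else v for k,v in F[n].items() if k in("img","K","k1","R","t","shot")}
pickle.dump(F,open("F0.pkl","wb"))
f=F["top"]; W=np.array([512,384])
for k,p,z in [("core",(.4578,.5354),0),("mid",(.4686,.5451),.042),("slim",(.4295,.5383),.042),("stout",(.5016,.5438),.042),("spacer",(.6451,.5148),0),("yoke",(.2789,.5862),0),("a",(.3195,.5779),0),("b",(.2281,.5865),0)]:
    print("top",k,onplane(f,np.array(p)*W,z).round(4))
s=F["scene"]
for k,p,z in [("core",(.5176,.45),0),("mid",(.5143,.4271),.042),("slim",(.5533,.413),.042),("stout",(.482,.438),.042),("spacer",(.3633,.5547),0),("yoke",(.6504,.3555),0),("a",(.625,.3669),0),("b",(.6764,.3331),0)]:
    print("scene",k,onplane(s,np.array(p)*W,z).round(4))
crop(f,190,180,285,240,8,"tcore")
crop(f,110,210,170,240,12,"tyoke")
crop(f,320,180,350,210,16,"tsp")
crop(s,220,125,310,195,8,"score")
E
```

```text
top core [0.5293 0.0343 0.    ]
top mid [0.5161 0.0155 0.042 ]
top slim [0.5258 0.0788 0.042 ]
top stout [ 0.5165 -0.038   0.042 ]
top spacer [ 0.5481 -0.2808  0.    ]
top yoke [0.472  0.3354 0.    ]
top a [0.481 0.267 0.   ]
top b [0.4734 0.4213 0.    ]
scene core [0.5238 0.0255 0.    ]
scene mid [0.5199 0.021  0.042 ]
scene slim [0.5313 0.0938 0.042 ]
scene stout [ 0.5093 -0.0375  0.042 ]
scene spacer [ 0.5525 -0.2838  0.    ]
scene yoke [0.4872 0.342  0.    ]
scene a [0.483  0.2857 0.    ]
scene b [0.4723 0.4154 0.    ]
```

```bash
echo
```

```text
(no output)
```

View pics/tcore.png

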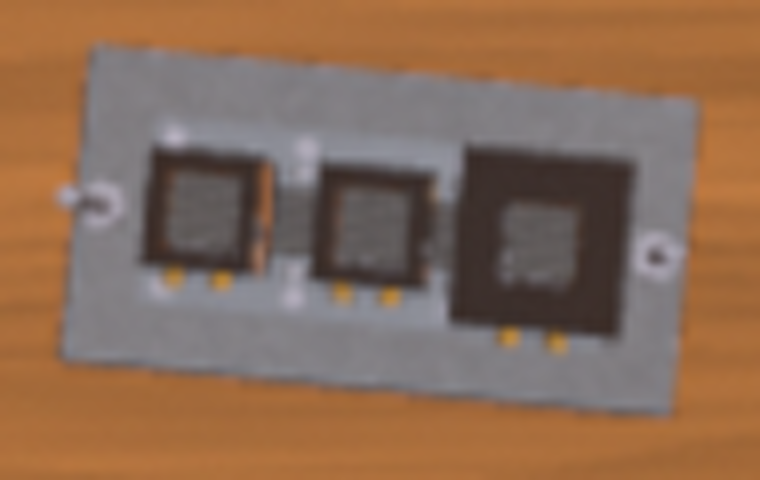

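View pics/score.png

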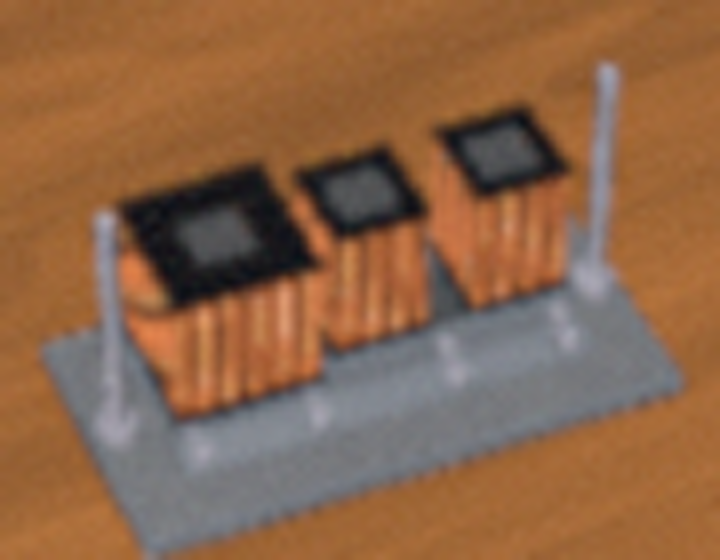

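View pics/tsp.png

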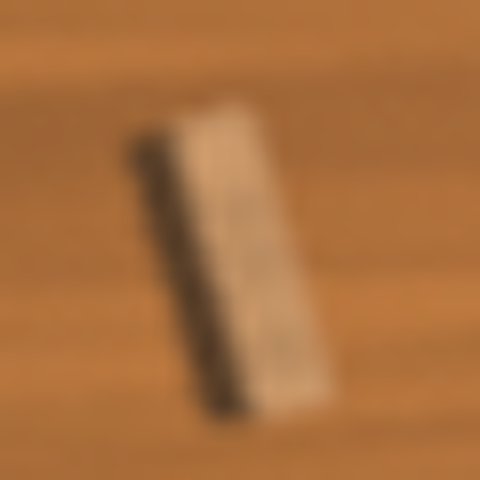

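The zoomed views show the spacer gap clearly: crop x≈273–318 in tcore, between the slim coil on the left and the middle one. The next step is a sub-pixel fit of the model outlines in both cameras.

```bash
cat >> h.py <<'E'
from scipy.ndimage import map_coordinates, gaussian_filter
from scipy.optimize import minimize
def chans(f,sig=0.7):
    im=np.asarray(f["img"]).astype(float)
    return {"sat":gaussian_filter(im[...,0]-im[...,2],sig),"g":gaussian_filter(im.mean(2),sig)}
def edgescore(f,C,outl):
    # outl: list of (poly3d world, channel, sign) ; sign=+1: inside larger, 0: abs
    tot=0
    for P,ch,sg in outl:
        n=len(P); cen=proj(f,P).mean(0)
        for i in range(n):
            A=P[i]+(P[(i+1)%n]-P[i])*np.linspace(.06,.94,40)[:,None]
            q=proj(f,A); d=q[-1]-q[0]; L=np.hypot(*d); nn=np.array([-d[1],d[0]])/L
            if nn@(cen-q.mean(0))<0: nn=-nn
            a=map_coordinates(C[ch],(q+nn*.7)[:,::-1].T,order=1); b=map_coordinates(C[ch],(q-nn*.7)[:,::-1].T,order=1)
            g=(a-b); tot+=(sg*g if sg else abs(g)).mean()*L
    return tot
def fit(f,model,p0,step=(.006,.006,.05)):
    C=chans(f,1.0); best=None
    for pas,k in ((2.0,1),(0.7,.3)):
        C=chans(f,pas)
        p0=np.array(p0,float); S=np.array(step)*k
        sim=np.vstack([p0,p0+np.diag(S)]); 
        r=minimize(lambda p:-edgescore(f,C,model(p)),p0,method="Nelder-Mead",options=dict(initial_simplex=sim,xatol=1e-5,fatol=1e-4,maxiter=600)); p0=r.x
    return r.x,-r.fun
def coremodel(p):
    t=T(p[0],p[1],0,p[2]); o=[(t(rect(130,250,12)),"sat",-1)]
    for y,w,l in ((64,46,44),(0,46,44),(-64,68,66)):
        o.append((t(rect(w,l,111,0,y)),"g",-1))
    return o
def coilsonly(p): return coremodel(p)[1:]
def boardonly(p): return coremodel(p)[:1]
def yokemodel(p): return [(T(p[0],p[1],0,p[2])(rect(28,154,24)),"sat",-1)]
def spmodel(p): return [(T(p[0],p[1],0,p[2])(rect(60,16,64)),"g",1)]
E
cat > fit0.py <<'E'
from h import *
import pickle
F=pickle.load(open("F0.pkl","rb"))
for n in F:
    f=F[n]
    for nm,m,p0 in (("core",coremodel,(.523,.022,-.09)),("coils",coilsonly,(.523,.022,-.09)),("board",boardonly,(.523,.022,-.09)),("yoke",yokemodel,(.477,.342,.03)),("spacer",spmodel,(.55,-.282,.3))):
        p,s=fit(f,m,p0); print(n,nm,p.round(4),round(s))
        if nm in("core","yoke","spacer"):
            o=[proj(f,P) for P,_,_ in m(p)]; c=np.vstack(o); a=(c.min(0)-6).astype(int); b=(c.max(0)+7).astype(int)
            crop(f,a[0],a[1],b[0],b[1],6 if nm=="core" else 9,f"fit_{n}_{nm}",o)
E
python3 fit0.py; cd pics; python3 -c "
import cv2,numpy as np
ims=[cv2.imread(f'fit_{n}_{m}.png') for n in('top','scene') for m in('core','yoke','spacer')]
c=np.zeros((600*2,1700,3),np.uint8)
for i,m in enumerate(ims):
    y=(i//3)*600;x=(0,650,1300)[i%3]; m=m[:600,:650][:, :1700-x]; c[y:y+m.shape[0],x:x+m.shape[1]]=m
cv2.imwrite('fits.png',cv2.resize(c,(800,565),interpolation=cv2.INTER_AREA))"
```

```text
scene core [ 0.5239  0.025  -0.1285] 9134
scene coils [ 0.5204  0.0261 -0.1143] 5373
scene board [ 0.5276  0.0238 -0.1173] 5246
scene yoke [0.4975 0.325  0.0161] 1972
scene spacer [ 0.5498 -0.2835  0.2551] 612
top core [ 0.5198  0.0258 -0.1147] 18840
top coils [ 0.5198  0.0259 -0.1116] 6964
top board [ 0.5198  0.0257 -0.1156] 11890
top yoke [0.4793 0.3363 0.0293] 5168
top spacer [ 0.5507 -0.2844  0.2577] 1105
```

View pics/fits.png

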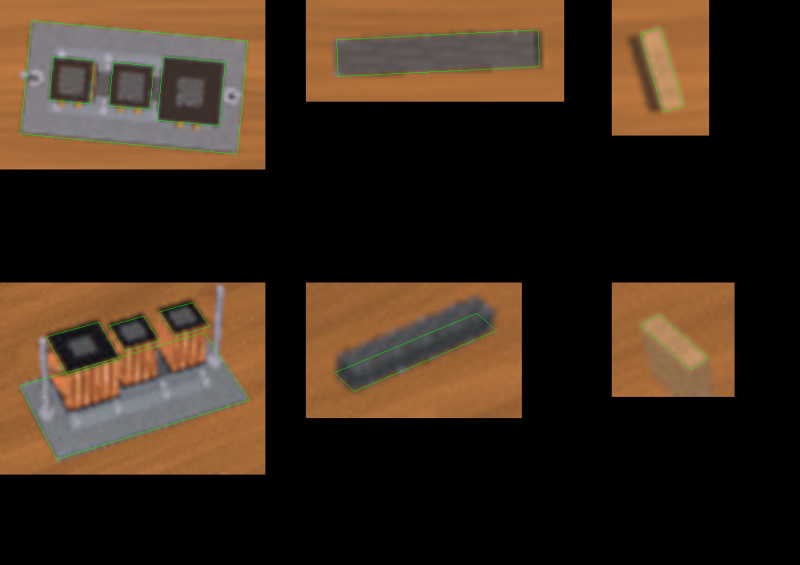

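The fits agree between the cameras: core (0.520, 0.026, yaw -0.115), spacer (0.550, -0.284, yaw 0.256). I'll turn the gripper towards the spacer first, starting with one small turn to check the sign.

```bash
cat >> h.py <<'E'
from scipy.spatial.transform import Rotation as Ro
def plan(x,y,z,yawdeg):
    s=arm.observe(); R=Ro.from_rotvec(s["tcp_rot"]).as_matrix(); d=R.T@(np.array([x,y,z])-s["tool_pos"])
    yaw=np.degrees(np.arctan2(R[1,1],R[0,1])); dy=(yawdeg-yaw+180)%360-180
    print("t",round(s["time"],2),"pos",s["tool_pos"].round(4),"yaw_y",yaw.round(2),"tilt",R[:,2].round(4),"j",s["joints"].round(2))
    print("units tx,ty,tz",(d/.04).round(3),"turn total rows",round(-dy/6,3),"F",s["ft_force"].round(2),"w",round(s["gripper_width"],4))
    # shift after turn done
    a=np.radians(yawdeg); yv=np.array([np.cos(a),np.sin(a),0]); zv=np.array([0,0,-1.]); xv=np.cross(yv,zv); D=np.array([x,y,z])-s["tool_pos"]
    print("after-turn units",(np.array([xv@D,yv@D,zv@D])/.04).round(3))
E
python3 -m pendant '[{"turn":-1},{"turn":-1}]'
python3 -c "
from h import *
plan(.5503,-.284,.13,194.67)"
```

```text
t 1.0 pos [ 0.2311 -0.5807  0.2313] yaw_y 111.7 tilt [-0.  0. -1.] j [-0.93  0.38  0.01 -0.   -1.19 -0.26]
units tx,ty,tz [-10.156   3.94    2.533] turn total rows -13.828 F [ 0.85 -0.37 -0.23] w 0.0855
after-turn units [-5.154 -9.597  2.533]invalid input at $[0]: expected keys tx, ty, tz, turn, claw
```

```bash
python3 -m pendant '[{"tx":0,"ty":0,"tz":0,"turn":-1,"claw":1},{"tx":0,"ty":0,"tz":0,"turn":-1,"claw":1},{"tx":0,"ty":0,"tz":0,"turn":-1,"claw":1},{"tx":0,"ty":0,"tz":0,"turn":-1,"claw":1},{"tx":0,"ty":0,"tz":0,"turn":-1,"claw":1},{"tx":0,"ty":0,"tz":0,"turn":-1,"claw":1},{"tx":0,"ty":0,"tz":0,"turn":-1,"claw":1},{"tx":0,"ty":0,"tz":0,"turn":-1,"claw":1},{"tx":0,"ty":0,"tz":0,"turn":-1,"claw":1},{"tx":0,"ty":0,"tz":0,"turn":-1,"claw":1},{"tx":0,"ty":0,"tz":0,"turn":-1,"claw":1},{"tx":0,"ty":0,"tz":0,"turn":-1,"claw":1},{"tx":0,"ty":0,"tz":0,"turn":-1,"claw":1},{"tx":0,"ty":0,"tz":0,"turn":-0.83,"claw":1}]'
python3 -c "
from h import *
plan(.5503,-.284,.13,194.67)"
```

```text
time: 2.75
tool_pos: [0.2311, -0.5807, 0.2313]
tcp_rot: [2.49, -1.916, -0.0]
ft_force: [-0.6, -1.2, 0.0]
gripper_width: 0.0854
t 2.75 pos [ 0.2311 -0.5807  0.2313] yaw_y -165.15 tilt [-0.  0. -1.] j [-0.93  0.38  0.01  0.   -1.19  1.19]
units tx,ty,tz [-5.124 -9.614  2.532] turn total rows 0.03 F [-0.62 -1.16  0.01] w 0.0854
after-turn units [-5.154 -9.598  2.532]
```

```bash
python3 -m pendant '[{"tx":-0.515,"ty":-0.96,"tz":0,"turn":0.03,"claw":1},{"tx":-0.515,"ty":-0.96,"tz":0,"turn":0,"claw":1},{"tx":-0.515,"ty":-0.96,"tz":0,"turn":0,"claw":1},{"tx":-0.515,"ty":-0.96,"tz":0.2,"turn":0,"claw":1},{"tx":-0.515,"ty":-0.96,"tz":0.3,"turn":0,"claw":1},{"tx":-0.515,"ty":-0.96,"tz":0.4,"turn":0,"claw":1},{"tx":-0.515,"ty":-0.96,"tz":0.4,"turn":0,"claw":1},{"tx":-0.515,"ty":-0.96,"tz":0.4,"turn":0,"claw":1},{"tx":-0.515,"ty":-0.96,"tz":0.4,"turn":0,"claw":1},{"tx":-0.515,"ty":-0.96,"tz":0.4,"turn":0,"claw":1},{"tx":0,"ty":0,"tz":0,"turn":0,"claw":1},{"tx":0,"ty":0,"tz":0,"turn":0,"claw":1}]'
python3 -c "
from h import *
plan(.5503,-.284,.03,194.67)
for n,b in (('top',(300,160,370,230)),('scene',(150,170,230,240))):
    f=arm.grab_frame(n); crop(f,*b,8,'a_'+n)
"; cd pics; python3 -c "
import cv2,numpy as np
a=cv2.imread('a_top.png');b=cv2.imread('a_scene.png');b=cv2.resize(b,(560,490));a=cv2.resize(a,(490,490));cv2.imwrite('a.png',cv2.resize(np.hstack([a,b]),(800,373)))"
```

```text
time: 4.25
tool_pos: [0.5511, -0.2851, 0.1314]
tcp_rot: [2.484, -1.923, -0.0]
ft_force: [0.0, -0.2, 0.4]
gripper_width: 0.0854
t 4.25 pos [ 0.5511 -0.2851  0.1314] yaw_y -165.48 tilt [-3.e-04 -2.e-04 -1.e+00] j [-0.22  0.46 -0.14  0.   -0.97  0.47]
units tx,ty,tz [-0.032  0.012  2.535] turn total rows -0.024 F [ 0.02 -0.21  0.38] w 0.0854
after-turn units [-0.031  0.012  2.535]
```

View pics/a.png

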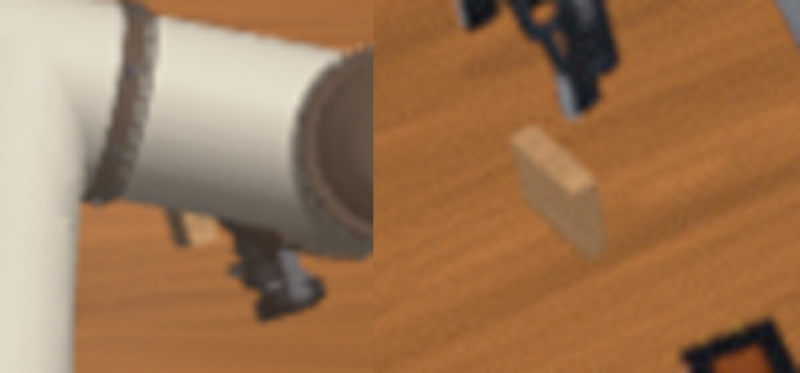

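The scene view shows the open jaws lined up above the spacer. The arm blocks the top view. Descending.

```bash
python3 -m pendant '[{"tx":-0.03,"ty":0.01,"tz":0.6,"turn":-0.02,"claw":1},{"tx":0,"ty":0,"tz":0.6,"turn":0,"claw":1},{"tx":0,"ty":0,"tz":0.5,"turn":0,"claw":1},{"tx":0,"ty":0,"tz":0.4,"turn":0,"claw":1},{"tx":0,"ty":0,"tz":0.3,"turn":0,"claw":1},{"tx":0,"ty":0,"tz":0.135,"turn":0,"claw":1},{"tx":0,"ty":0,"tz":0,"turn":0,"claw":1},{"tx":0,"ty":0,"tz":0,"turn":0,"claw":1}]'
python3 -c "
from h import *
plan(.5503,-.284,.03,194.67)
f=arm.grab_frame('scene'); crop(f,150,170,230,240,8,'b_scene')
"
```

```text
time: 5.35
tool_pos: [0.551, -0.284, 0.0306]
tcp_rot: [-2.486, 1.92, -0.002]
ft_force: [-0.3, -0.7, 0.4]
gripper_width: 0.0852
t 5.35 pos [ 0.551  -0.284   0.0306] yaw_y -165.36 tilt [ 1.2e-03 -4.0e-04 -1.0e+00] j [-0.22  0.58 -0.23  0.   -0.76  0.47]
units tx,ty,tz [-0.005  0.018  0.014] turn total rows -0.005 F [-0.26 -0.69  0.38] w 0.0852
after-turn units [-0.005  0.018  0.014]
```

View pics/b_scene.png

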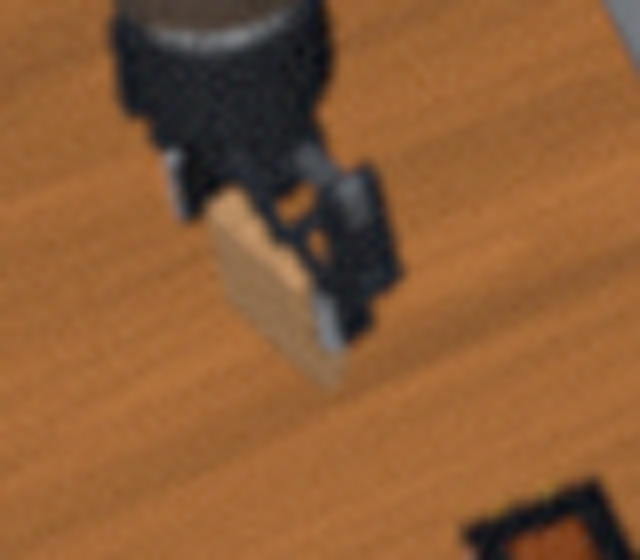

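The jaws straddle the spacer's narrow end faces, with the pads at about (175,180) and (330,320). Closing with 30 N and lifting.

```bash
python3 -m pendant '[{"tx":0,"ty":0,"tz":0,"turn":0,"claw":0.5},{"tx":0,"ty":0,"tz":0,"turn":0,"claw":0.4},{"tx":0,"ty":0,"tz":0,"turn":0,"claw":0.4},{"tx":0,"ty":0,"tz":0,"turn":0,"claw":0.4},{"tx":0,"ty":0,"tz":0,"turn":0,"claw":0.4},{"tx":0,"ty":0,"tz":0,"turn":0,"claw":0.4}]' 30
python3 -c "
from h import *
plan(.5503,-.284,.03,194.67)"
```

```text
time: 6.15
tool_pos: [0.551, -0.284, 0.0304]
tcp_rot: [-2.486, 1.92, -0.002]
ft_force: [-0.5, 0.3, 5.4]
gripper_width: 0.0597
t 6.15 pos [ 0.551  -0.284   0.0304] yaw_y -165.36 tilt [ 9.e-04 -4.e-04 -1.e+00] j [-0.22  0.58 -0.23  0.   -0.76  0.47]
units tx,ty,tz [-0.005  0.016  0.01 ] turn total rows -0.005 F [-0.45  0.28  5.41] w 0.0597
after-turn units [-0.005  0.016  0.01 ]
```

```bash
python3 -m pendant '[{"tx":0,"ty":0,"tz":-0.3,"turn":0,"claw":0.4},{"tx":0,"ty":0,"tz":-0.8,"turn":0,"claw":0.4},{"tx":0,"ty":0,"tz":-0.8,"turn":0.5,"claw":0.4},{"tx":0,"ty":0,"tz":-0.8,"turn":0.6,"claw":0.4},{"tx":0,"ty":0,"tz":-0.8,"turn":0.6,"claw":0.4},{"tx":0,"ty":0,"tz":-0.8,"turn":0.6,"claw":0.4},{"tx":0,"ty":0,"tz":0,"turn":0.6,"claw":0.4},{"tx":0,"ty":0,"tz":0,"turn":0.64,"claw":0.4},{"tx":0,"ty":0,"tz":0,"turn":0,"claw":0.4}]'
python3 -c "
from h import *
plan(.5235,.0576,.19,173.43)
f=arm.grab_frame('scene'); cv2.imwrite('pics/c.png',cv2.resize(f['img'][60:280,100:360,::-1],None,fx=3,fy=3,interpolation=2)[:600])
"
```

```text
time: 7.28
tool_pos: [0.55, -0.2838, 0.2018]
tcp_rot: [2.09, -2.345, -0.002]
ft_force: [0.9, -0.5, -0.9]
gripper_width: 0.0595
t 7.28 pos [ 0.55   -0.2838  0.2018] yaw_y 173.41 tilt [-9.e-04  5.e-04 -1.e+00] j [-0.22  0.4  -0.05 -0.   -1.12  0.1 ]
units tx,ty,tz [-8.401  1.637  0.299] turn total rows -0.003 F [ 0.86 -0.47 -0.95] w 0.0595
after-turn units [-8.402  1.635  0.294]
```

View pics/c.png

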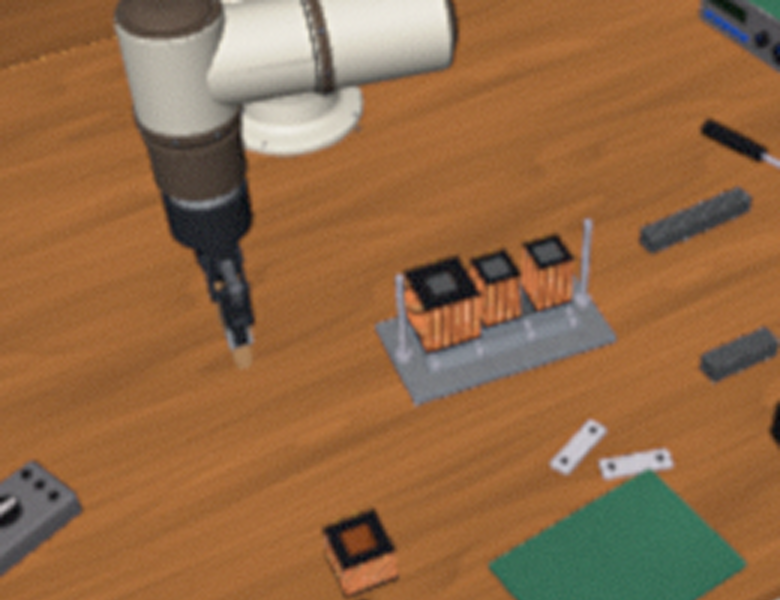

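The spacer is held below the fingers at about (240,355) and square to the core's x. I'll carry it over the gap at z≈0.2.

```bash
python3 -m pendant '[{"tx":-0.4,"ty":0.08,"tz":0,"turn":0,"claw":0.4},{"tx":-0.8,"ty":0.155,"tz":0,"turn":0,"claw":0.4},{"tx":-0.9,"ty":0.175,"tz":0,"turn":0,"claw":0.4},{"tx":-0.9,"ty":0.175,"tz":0,"turn":0,"claw":0.4},{"tx":-0.9,"ty":0.175,"tz":0,"turn":0,"claw":0.4},{"tx":-0.9,"ty":0.175,"tz":0,"turn":0,"claw":0.4},{"tx":-0.9,"ty":0.175,"tz":0,"turn":0,"claw":0.4},{"tx":-0.9,"ty":0.175,"tz":0,"turn":0,"claw":0.4},{"tx":-0.9,"ty":0.175,"tz":0,"turn":0,"claw":0.4},{"tx":-0.6,"ty":0.13,"tz":0,"turn":0,"claw":0.4},{"tx":-0.3,"ty":0.065,"tz":0,"turn":0,"claw":0.4},{"tx":0,"ty":0,"tz":0,"turn":0,"claw":0.4},{"tx":0,"ty":0,"tz":0,"turn":0,"claw":0.4}]'
python3 -c "
from h import *
plan(.5235,.0576,.145,173.43)
import pickle
F={}
for n,b in (('top',(190,170,285,240)),('scene',(220,95,310,165))):
    f=arm.grab_frame(n); crop(f,*b,8,'d_'+n); F[n]={k:f[k] for k in('img','K','k1','R','t')}
pickle.dump(F,open('F1.pkl','wb'))
"
```

```text
time: 8.95
tool_pos: [0.5234, 0.057, 0.2018]
tcp_rot: [2.089, -2.346, -0.0]
ft_force: [0.3, 0.2, -1.3]
gripper_width: 0.0598
t 8.95 pos [0.5234 0.057  0.2018] yaw_y 173.36 tilt [-3.e-04 -2.e-04 -1.e+00] j [ 0.42  0.24 -0.28  0.   -1.05 -0.53]
units tx,ty,tz [-0.016 -0.002  1.421] turn total rows -0.012 F [ 0.28  0.25 -1.27] w 0.0598
after-turn units [-0.016 -0.002  1.421]
```

View pics/d_top.png

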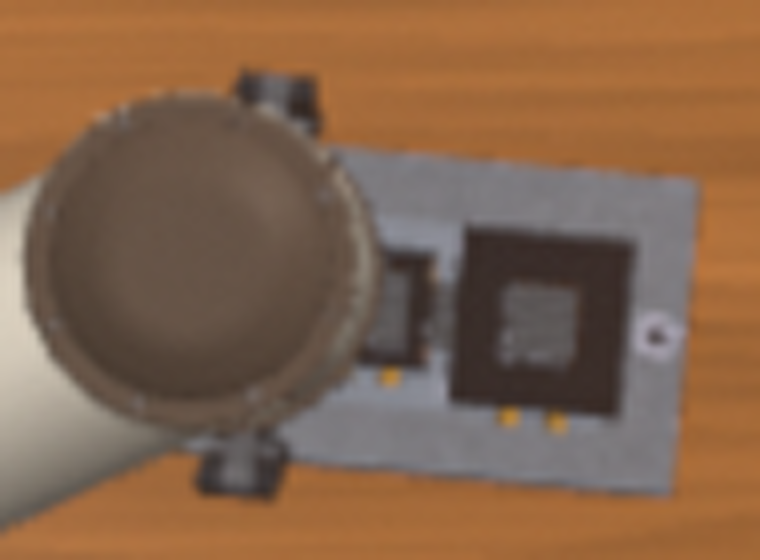

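View pics/d_scene.png

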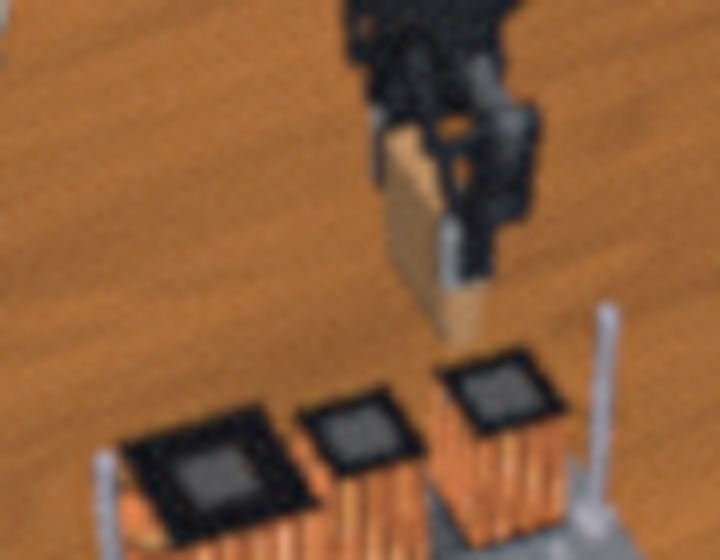

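The scene view shows the spacer at (430,230), directly above the gap line, clear of the coils. I'll overlay its predicted outline to measure any offset.

```bash
python3 -c "
from h import *
import pickle
f=pickle.load(open('F1.pkl','rb'))['scene']
yaw=-.1147
zb=.2018-.0304
t=T(.5234,.057,zb,yaw)
o=[proj(f,t(P)) for P in (rect(60,16,64),rect(60,16,12),rect(60,11,0))]
# gap at coil tops
tc=T(.5198,.0258,0,yaw)
o+= [proj(f,tc(rect(46,20,111,0,32))),proj(f,tc(rect(46,44,111,0,64))),proj(f,tc(rect(46,44,111,0,0)))]
crop(f,255,95,300,165,11,'e',o)
"; python3 -c "
import cv2;m=cv2.imread('pics/e.png');print(m.shape);cv2.imwrite('pics/e2.png',m[:600])"
```

```text
(770, 495, 3)
```

View pics/e2.png

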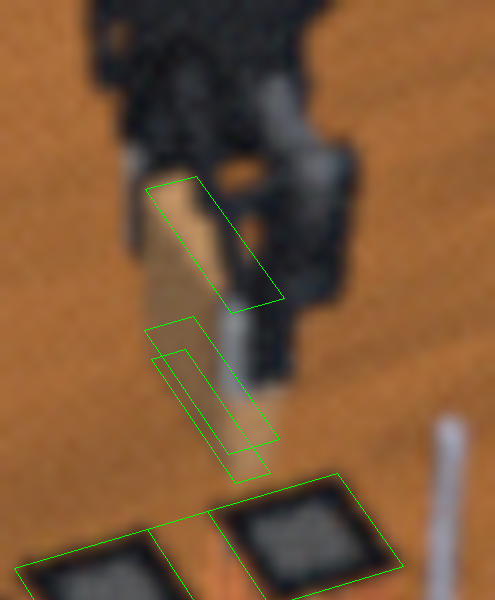

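The outlines match within about half a pixel. Descending into the mouth of the gap and watching the force.

```bash
python3 -m pendant '[{"tx":-0.016,"ty":0,"tz":0.5,"turn":-0.01,"claw":0.4},{"tx":0,"ty":0,"tz":0.5,"turn":0,"claw":0.4},{"tx":0,"ty":0,"tz":0.4,"turn":0,"claw":0.4},{"tx":0,"ty":0,"tz":0.2,"turn":0,"claw":0.4},{"tx":0,"ty":0,"tz":0.1,"turn":0,"claw":0.4},{"tx":0,"ty":0,"tz":0.1,"turn":0,"claw":0.4},{"tx":0,"ty":0,"tz":0.1,"turn":0,"claw":0.4},{"tx":0,"ty":0,"tz":0,"turn":0,"claw":0.4}]'
python3 -c "
from h import *
plan(.5235,.0576,.0684,173.43)
f=arm.grab_frame('scene'); crop(f,240,105,300,165,10,'g')
"
```

```text
time: 10.05
tool_pos: [0.5235, 0.0581, 0.1258]
tcp_rot: [2.091, -2.345, -0.0]
ft_force: [-0.4, -0.6, -0.5]
gripper_width: 0.0595
t 10.05 pos [0.5235 0.0581 0.1258] yaw_y 173.45 tilt [-3.e-04 -1.e-04 -1.e+00] j [ 0.42  0.32 -0.38 -0.   -0.87 -0.53]
units tx,ty,tz [ 0.013 -0.003  1.435] turn total rows 0.003 F [-0.39 -0.57 -0.45] w 0.0595
after-turn units [ 0.013 -0.003  1.435]
```

View pics/g.png

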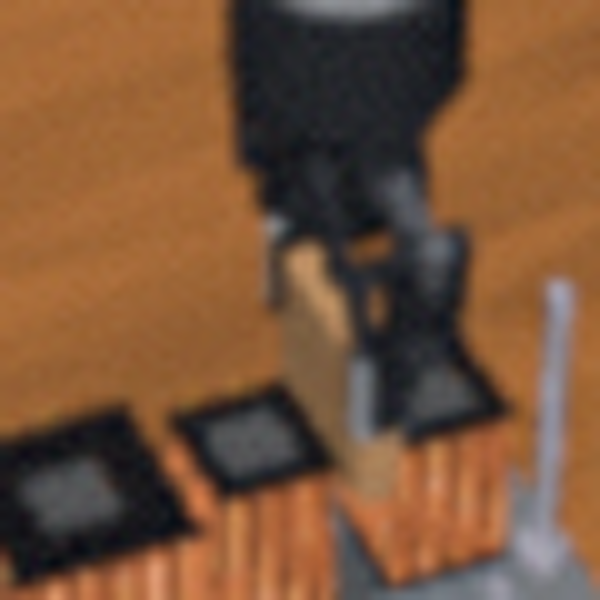

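The foot is in the gap, at about (375,490) between the coils, and there is no contact force. I'll go down to just above the floor.

```bash
python3 -m pendant '[{"tx":0.01,"ty":0,"tz":0.2,"turn":0,"claw":0.4},{"tx":0,"ty":0,"tz":0.25,"turn":0,"claw":0.4},{"tx":0,"ty":0,"tz":0.25,"turn":0,"claw":0.4},{"tx":0,"ty":0,"tz":0.25,"turn":0,"claw":0.4},{"tx":0,"ty":0,"tz":0.2,"turn":0,"claw":0.4},{"tx":0,"ty":0,"tz":0.1,"turn":0,"claw":0.4},{"tx":0,"ty":0,"tz":0.07,"turn":0,"claw":0.4},{"tx":0,"ty":0,"tz":0.05,"turn":0,"claw":0.4},{"tx":0,"ty":0,"tz":0,"turn":0,"claw":0.4}]'
python3 -c "
from h import *
plan(.5235,.0576,.0684,173.43)"
```

```text
time: 11.22
tool_pos: [0.5236, 0.0578, 0.0712]
tcp_rot: [-2.091, 2.345, -0.0]
ft_force: [-0.9, 0.2, -0.4]
gripper_width: 0.0597
t 11.22 pos [0.5236 0.0578 0.0712] yaw_y 173.44 tilt [ 2.e-04  1.e-04 -1.e+00] j [ 0.42  0.4  -0.44 -0.   -0.74 -0.53]
units tx,ty,tz [0.004 0.002 0.069] turn total rows 0.002 F [-0.86  0.16 -0.41] w 0.0597
after-turn units [0.004 0.002 0.069]
```

```bash
python3 -m pendant '[{"tx":0,"ty":0,"tz":0.03,"turn":0,"claw":0.4},{"tx":0,"ty":0,"tz":0.03,"turn":0,"claw":0.4},{"tx":0,"ty":0,"tz":0.02,"turn":0,"claw":0.4},{"tx":0,"ty":0,"tz":0,"turn":0,"claw":0.4}]'
python3 -c "
from h import *
plan(.5235,.0576,.0684,173.43)"
```

```text
time: 11.72
tool_pos: [0.5235, 0.0577, 0.0684]
tcp_rot: [-2.091, 2.345, -0.0]
ft_force: [-1.8, -0.2, 4.5]
gripper_width: 0.0599
t 11.72 pos [0.5235 0.0577 0.0684] yaw_y 173.46 tilt [ 1.e-04 -1.e-04 -1.e+00] j [ 0.42  0.4  -0.44  0.   -0.73 -0.53]
units tx,ty,tz [0.004 0.001 0.   ] turn total rows 0.004 F [-1.82 -0.23  4.53] w 0.0599
after-turn units [0.004 0.001 0.   ]
```

The spacer met the floor at exactly the predicted height, with 4.5 N up. Releasing and rising.

```bash
python3 -m pendant '[{"tx":0,"ty":0,"tz":0,"turn":0,"claw":0.75},{"tx":0,"ty":0,"tz":0,"turn":0,"claw":0.95},{"tx":0,"ty":0,"tz":0,"turn":0,"claw":0.95},{"tx":0,"ty":0,"tz":0,"turn":0,"claw":0.95},{"tx":0,"ty":0,"tz":-0.3,"turn":0,"claw":0.95},{"tx":0,"ty":0,"tz":-0.6,"turn":0,"claw":0.95},{"tx":0,"ty":0,"tz":-0.8,"turn":0,"claw":0.95},{"tx":0,"ty":0,"tz":-0.8,"turn":0,"claw":0.95},{"tx":0,"ty":0,"tz":-0.8,"turn":0,"claw":0.95},{"tx":0,"ty":0,"tz":0,"turn":0,"claw":0.95}]'
python3 -c "
from h import *
plan(.4793,.3363,.15,181.7)
f=arm.grab_frame('scene'); crop(f,220,125,310,195,8,'i')
"
```

```text
time: 12.98
tool_pos: [0.5252, 0.0583, 0.2037]
tcp_rot: [-2.087, 2.339, -0.005]
ft_force: [-0.1, -0.3, 0.5]
gripper_width: 0.081
t 12.97 pos [0.5252 0.0583 0.2037] yaw_y 173.47 tilt [ 0.0073  0.0024 -1.    ] j [ 0.42  0.24 -0.28  0.   -1.05 -0.53]
units tx,ty,tz [-6.771  1.941  1.352] turn total rows -1.372 F [-0.06 -0.31  0.48] w 0.081
after-turn units [-6.982  0.942  1.344]
```

View pics/i.png

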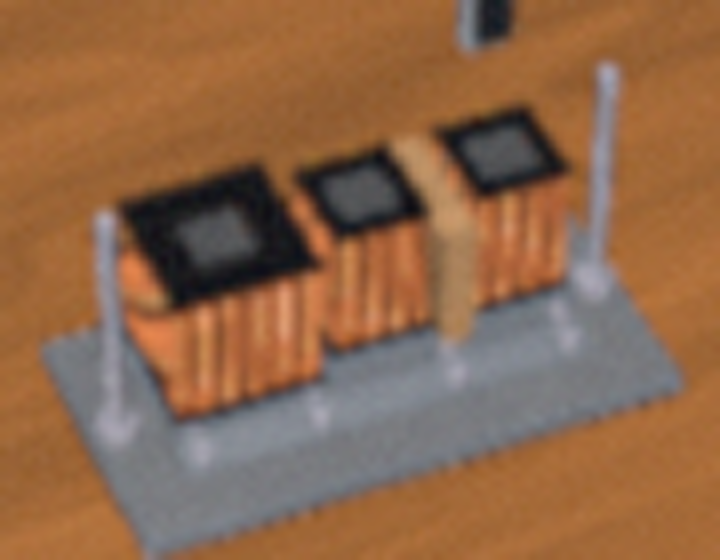

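The spacer stands in the gap at (455,250) with its foot at the bottom, and the coils have not moved. Next I'll refine the yoke's pose with a silhouette fit.

```bash
cat >> h.py <<'E'
def silmodel(f,w,l,z0,z1):
    # world polygon points whose projection forms hull
    def m(p):
        P=T(p[0],p[1],0,p[2])(np.vstack([rect(w,l,z0),rect(w,l,z1)])); q=proj(f,P).astype(np.float32)
        h=cv2.convexHull(q,returnPoints=False).ravel(); return [(P[h],"sat",-1)]
    return m
E
python3 -c "
from h import *
import pickle
F=pickle.load(open('F0.pkl','rb'))
for n in F:
    f=F[n]; m=silmodel(f,28,154,0,24)
    p,s=fit(f,m,(.4793,.3363,.029)); print(n,p.round(4),s)
    o=[proj(f,P) for P,_,_ in m(p)]; c=np.vstack(o); a=(c.min(0)-6).astype(int); b=(c.max(0)+7).astype(int)
    crop(f,a[0],a[1],b[0],b[1],8,'y_'+n,o)
a=cv2.imread('pics/y_top.png');b=cv2.imread('pics/y_scene.png');w=max(a.shape[1],b.shape[1])
cv2.imwrite('pics/y.png',np.vstack([np.pad(x,((0,0),(0,w-x.shape[1]),(0,0))) for x in(a,b)]))
"
```

```text
scene [0.4778 0.3404 0.0287] 4285.612013087199
top [0.4792 0.3387 0.0279] 5397.350064106844
```

View pics/y.png

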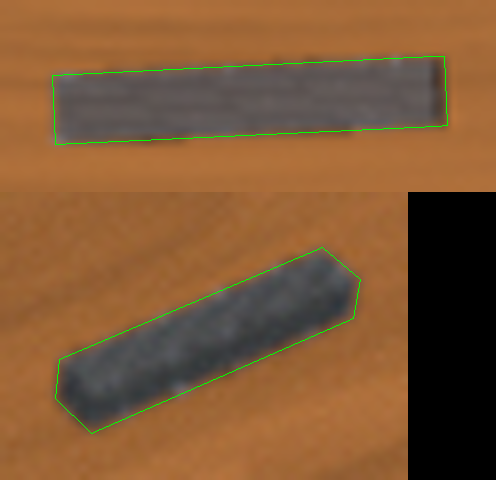

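Both cameras give the yoke at (0.479, 0.339, yaw 0.028). Moving over it.

```bash
python3 -m pendant '[{"tx":0,"ty":0,"tz":0,"turn":-0.7,"claw":0.95},{"tx":0,"ty":0,"tz":0,"turn":-0.66,"claw":0.95},{"tx":-0.5,"ty":0.07,"tz":0,"turn":0,"claw":0.95},{"tx":-0.8,"ty":0.1,"tz":0,"turn":0,"claw":0.95},{"tx":-0.9,"ty":0.12,"tz":0,"turn":0,"claw":0.95},{"tx":-0.9,"ty":0.12,"tz":0,"turn":0,"claw":0.95},{"tx":-0.9,"ty":0.12,"tz":0.2,"turn":0,"claw":0.95},{"tx":-0.9,"ty":0.12,"tz":0.4,"turn":0,"claw":0.8},{"tx":-0.9,"ty":0.12,"tz":0.5,"turn":0,"claw":0.7},{"tx":-0.8,"ty":0.1,"tz":0.6,"turn":0,"claw":0.7},{"tx":-0.4,"ty":0.05,"tz":0.6,"turn":0,"claw":0.7},{"tx":0,"ty":0,"tz":0.3,"turn":0,"claw":0.7},{"tx":0,"ty":0,"tz":0,"turn":0,"claw":0.7},{"tx":0,"ty":0,"tz":0,"turn":0,"claw":0.7}]'
python3 -c "
from h import *
plan(.4787,.3392,.006,181.62)"
```

```text
time: 14.78
tool_pos: [0.4795, 0.3361, 0.0968]
tcp_rot: [-2.251, 2.19, -0.0]
ft_force: [-0.4, 0.3, -0.4]
gripper_width: 0.0597
t 14.78 pos [0.4795 0.3361 0.0968] yaw_y -178.44 tilt [ 1.e-03  8.e-04 -1.e+00] j [ 0.89  0.45 -0.27  0.   -0.86 -0.86]
units tx,ty,tz [-0.075  0.019  2.27 ] turn total rows -0.01 F [-0.43  0.27 -0.37] w 0.0597
after-turn units [-0.077  0.017  2.27 ]
```

```bash
python3 -m pendant '[{"tx":-0.075,"ty":0.018,"tz":0.5,"turn":0,"claw":0.7},{"tx":0,"ty":0,"tz":0.6,"turn":0,"claw":0.7},{"tx":0,"ty":0,"tz":0.5,"turn":0,"claw":0.7},{"tx":0,"ty":0,"tz":0.35,"turn":0,"claw":0.7},{"tx":0,"ty":0,"tz":0.2,"turn":0,"claw":0.7},{"tx":0,"ty":0,"tz":0.13,"turn":0,"claw":0.7},{"tx":0,"ty":0,"tz":0,"turn":0,"claw":0.7},{"tx":0,"ty":0,"tz":0,"turn":0,"claw":0.7}]'
python3 -c "
from h import *
plan(.4787,.3392,.005,181.62)
f=arm.grab_frame('scene'); crop(f,300,90,380,160,8,'k')
"
```

```text
time: 15.78
tool_pos: [0.4784, 0.3399, 0.0052]
tcp_rot: [-2.252, 2.189, 0.0]
ft_force: [1.1, -0.4, -0.6]
gripper_width: 0.0595
t 15.78 pos [0.4784 0.3399 0.0052] yaw_y -178.39 tilt [ 7.e-04  8.e-04 -1.e+00] j [ 0.89  0.57 -0.34  0.   -0.66 -0.87]
units tx,ty,tz [ 0.018 -0.008  0.006] turn total rows -0.001 F [ 1.06 -0.43 -0.59] w 0.0595
after-turn units [ 0.018 -0.008  0.006]
```

View pics/k.png

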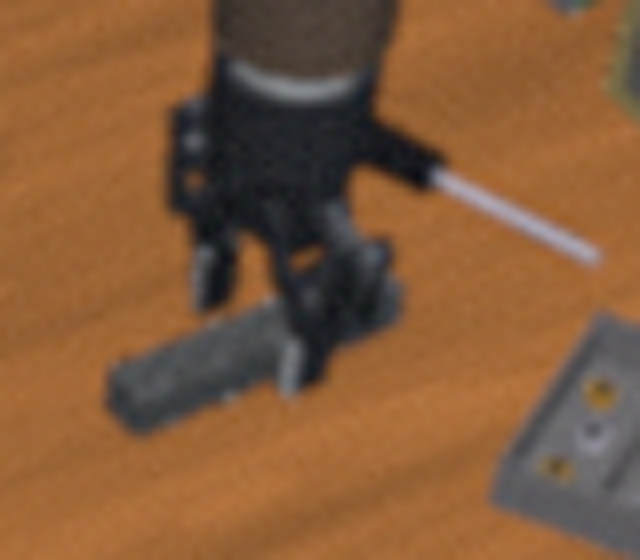

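The fingers straddle the middle of the bar, with the near pad at (295,365). Closing with 80 N.

```bash
python3 -m pendant '[{"tx":0,"ty":0,"tz":0,"turn":0,"claw":0.45},{"tx":0,"ty":0,"tz":0,"turn":0,"claw":0.2},{"tx":0,"ty":0,"tz":0,"turn":0,"claw":0.2},{"tx":0,"ty":0,"tz":0,"turn":0,"claw":0.1},{"tx":0,"ty":0,"tz":0,"turn":0,"claw":0.1},{"tx":0,"ty":0,"tz":0,"turn":0,"claw":0.1}]' 80
python3 -c "
from h import *
plan(.4787,.3392,.005,181.62)"
```

```text
time: 16.58
tool_pos: [0.4785, 0.3399, 0.0054]
tcp_rot: [-2.252, 2.189, -0.0]
ft_force: [0.3, -1.3, 6.4]
gripper_width: 0.0261
t 16.57 pos [0.4785 0.3399 0.0054] yaw_y -178.37 tilt [ 9.e-04  6.e-04 -1.e+00] j [ 0.89  0.57 -0.34  0.   -0.66 -0.87]
units tx,ty,tz [ 0.017 -0.005  0.011] turn total rows 0.001 F [ 0.25 -1.35  6.42] w 0.0261
after-turn units [ 0.017 -0.005  0.011]
```

```bash
python3 -m pendant '[{"tx":0,"ty":0,"tz":-0.2,"turn":0,"claw":0.1},{"tx":0,"ty":0,"tz":-0.5,"turn":0,"claw":0.1},{"tx":0,"ty":0,"tz":-0.7,"turn":0,"claw":0.1},{"tx":0,"ty":0,"tz":-0.8,"turn":0,"claw":0.1},{"tx":0,"ty":0,"tz":-0.8,"turn":0.2,"claw":0.1},{"tx":0,"ty":0,"tz":-0.8,"turn":0.4,"claw":0.1},{"tx":0,"ty":0,"tz":-0.7,"turn":0.4,"claw":0.1},{"tx":0,"ty":0,"tz":-0.4,"turn":0.26,"claw":0.1},{"tx":0,"ty":0,"tz":0,"turn":0.1,"claw":0.1},{"tx":0,"ty":0,"tz":0,"turn":0,"claw":0.1},{"tx":0,"ty":0,"tz":0,"turn":0,"claw":0.1}]'
python3 -c "
from h import *
plan(.5198,.0258,.2,173.43)
f=arm.grab_frame('scene'); cv2.imwrite('pics/l.png',cv2.resize(f['img'][30:190,200:412,::-1],None,fx=3.5,fy=3.5,interpolation=2))
"
```

```text
time: 17.95
tool_pos: [0.4775, 0.339, 0.199]
tcp_rot: [2.088, -2.342, 0.0]
ft_force: [0.1, -1.0, -7.0]
gripper_width: 0.0262
t 17.95 pos [0.4775 0.339  0.199 ] yaw_y 173.44 tilt [-0.0025 -0.0023 -1.    ] j [ 0.89  0.34 -0.14 -0.   -1.09 -1.01]
units tx,ty,tz [ 7.657 -1.946 -0.011] turn total rows 0.001 F [ 0.12 -1.03 -7.01] w 0.0262
after-turn units [ 7.657 -1.948 -0.026]
```

View pics/l.png

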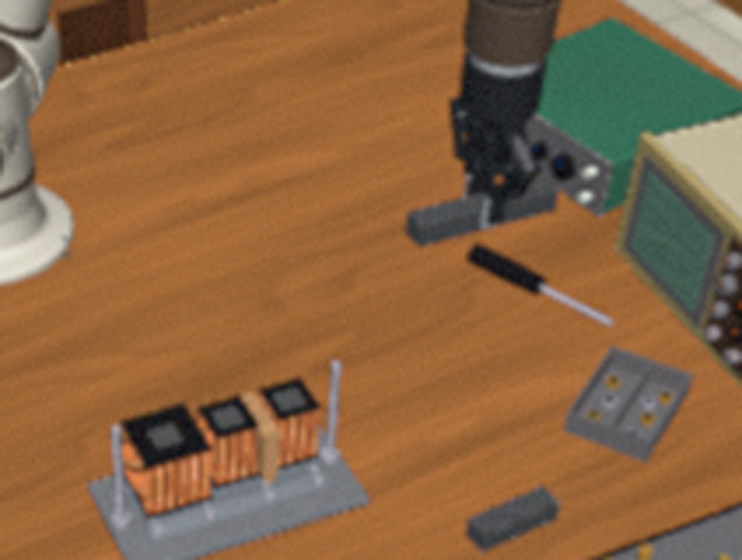

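The bar is held level by its middle, at about (485,215), with 7 N of weight. Carrying it over the core.

```bash
python3 -m pendant '[{"tx":0.3,"ty":-0.08,"tz":0,"turn":0,"claw":0.1},{"tx":0.6,"ty":-0.15,"tz":0,"turn":0,"claw":0.1},{"tx":0.8,"ty":-0.2,"tz":0,"turn":0,"claw":0.1},{"tx":0.8,"ty":-0.2,"tz":0,"turn":0,"claw":0.1},{"tx":0.8,"ty":-0.2,"tz":0,"turn":0,"claw":0.1},{"tx":0.8,"ty":-0.2,"tz":0,"turn":0,"claw":0.1},{"tx":0.8,"ty":-0.2,"tz":0,"turn":0,"claw":0.1},{"tx":0.8,"ty":-0.2,"tz":0,"turn":0,"claw":0.1},{"tx":0.8,"ty":-0.2,"tz":0,"turn":0,"claw":0.1},{"tx":0.6,"ty":-0.17,"tz":0,"turn":0,"claw":0.1},{"tx":0.4,"ty":-0.1,"tz":0,"turn":0,"claw":0.1},{"tx":0.14,"ty":-0.04,"tz":0,"turn":0,"claw":0.1},{"tx":0,"ty":0,"tz":0,"turn":0,"claw":0.1},{"tx":0,"ty":0,"tz":0,"turn":0,"claw":0.1},{"tx":0,"ty":0,"tz":0,"turn":0,"claw":0.1}]'
cat > look.py <<'E'
from h import *
import pickle,sys
nm=sys.argv[1]
plan(.5198,.0258,.116,173.43)
s=arm.observe(); p=s["tool_pos"]; z=(p[2]-.0054)*1000
F={}
for n,b in (('top',(185,170,290,245)),('scene',(215,95,315,185))):
    f=arm.grab_frame(n); F[n]={k:f[k] for k in('img','K','k1','R','t')}
    t=T(p[0],p[1],0,np.radians(173.43-180))
    o=[]
    P=t(np.vstack([rect(28,154,z),rect(28,154,z+24)])); q=proj(f,P)
    o=[q[:4],q[4:]]
    crop(f,*b,7,nm+'_'+n,o)
pickle.dump(F,open(nm+'.pkl','wb'))
E
python3 look.py m
```

```text
time: 19.88
tool_pos: [0.5203, 0.0278, 0.2007]
tcp_rot: [-2.092, 2.344, 0.0]
ft_force: [-0.5, 0.6, -7.1]
gripper_width: 0.026
t 19.88 pos [0.5203 0.0278 0.2007] yaw_y 173.51 tilt [-0.e+00  1.e-04 -1.e+00] j [ 0.37  0.23 -0.29 -0.   -1.05 -0.48]
units tx,ty,tz [0.051 0.006 2.117] turn total rows 0.013 F [-0.48  0.64 -7.05] w 0.026
after-turn units [0.051 0.006 2.117]
```

View pics/m_top.png

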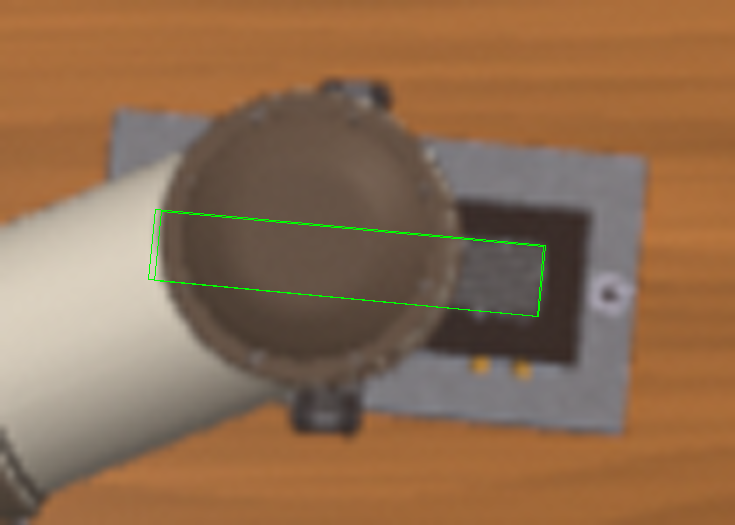

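View pics/m_scene.png

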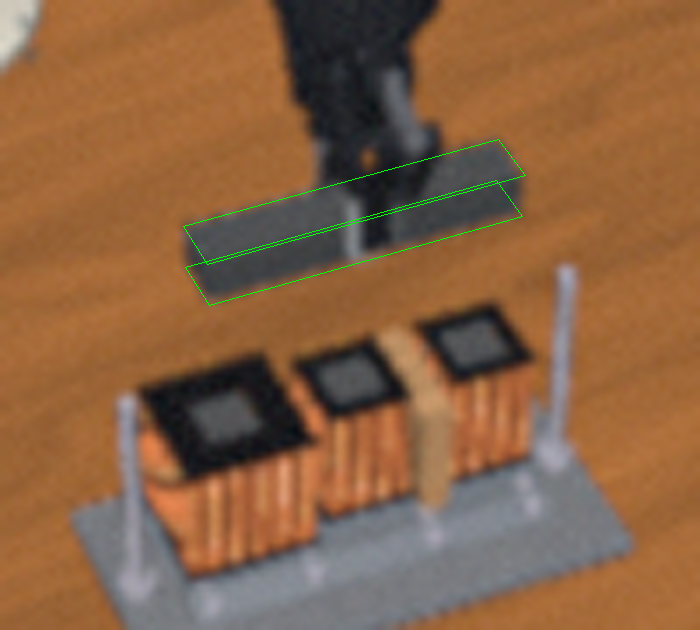

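The top view shows the bar's visible end centred on the stout limb. In the scene view the bar's left end looks about 1 px high, so I'll fit the tilt and the shift along the bar.

```bash
cat > pfit.py <<'E'
from h import *
import pickle,sys
f=pickle.load(open(sys.argv[1]+'.pkl','rb'))['scene']; x0,y0,zt=map(float,sys.argv[2:5])
yaw=np.radians(173.43-180)
def pts(p,Q): # p: dx,dy(mm along bar), dz, pitch deg, dyaw deg
    Q=np.array(Q,float)/1000; a=np.radians(p[3]); c,s=np.cos(a),np.sin(a)
    y=Q[:,1]*c-Q[:,2]*s; z=Q[:,1]*s+Q[:,2]*c
    Q=np.c_[Q[:,0]+p[0]/1000,y+p[1]/1000,z+p[2]/1000+zt-.0054]
    return T(x0,y0,0,yaw+np.radians(p[4]))(Q)
segs=[((14,-75,0),(14,-15,0)),((14,25,0),(14,75,0)),((14,77,1),(14,77,23)),((-14,-77,3),(-14,-77,23)),((14,77,24),(-14,77,24)),((-14,-77,24),(-14,-25,24)),((-12,-77,0),(13,-77,0)),((-14,30,24),(-14,76,24))]
def mk(C,ch="sat"):
    def sc(p):
        cen=proj(f,pts(p,[[0,0,12]]))[0]; tot=0
        for A,B in segs:
            q=proj(f,pts(p,np.array(A)+(np.array(B)-np.array(A))*np.linspace(0,1,30)[:,None])); d=q[-1]-q[0];L=np.hypot(*d);n=np.array([-d[1],d[0]])/L
            if n@(cen-q.mean(0))<0:n=-n
            a=map_coordinates(C[ch],(q+n*.7)[:,::-1].T,order=1);b=map_coordinates(C[ch],(q-n*.7)[:,::-1].T,order=1)
            tot+=(b-a).mean()*L
        return -tot+ .5*(p[0]**2)*3+.5*(p[4]**2)*20
    return sc
p=np.zeros(5)
for sg in (1.5,.7):
    r=minimize(mk(chans(f,sg)),p,method="Nelder-Mead",options=dict(initial_simplex=np.vstack([p,p+np.diag([1,3,3,2,1])]),maxiter=2000)); p=r.x
print("dx,dy,dz mm, pitch deg, dyaw deg",p.round(2),r.fun)
P=pts(p,np.vstack([rect(28,154,0),rect(28,154,24)])*1000); q=proj(f,P); crop(f,215,95,315,185,7,sys.argv[1]+'_pf',[q[:4],q[4:]])
E
python3 pfit.py m .5203 .0278 .2007
```

```text
dx,dy,dz mm, pitch deg, dyaw deg [-1.03  0.18  0.23 -0.23  0.17] -3962.3074764281077
```

View pics/m_pf.png

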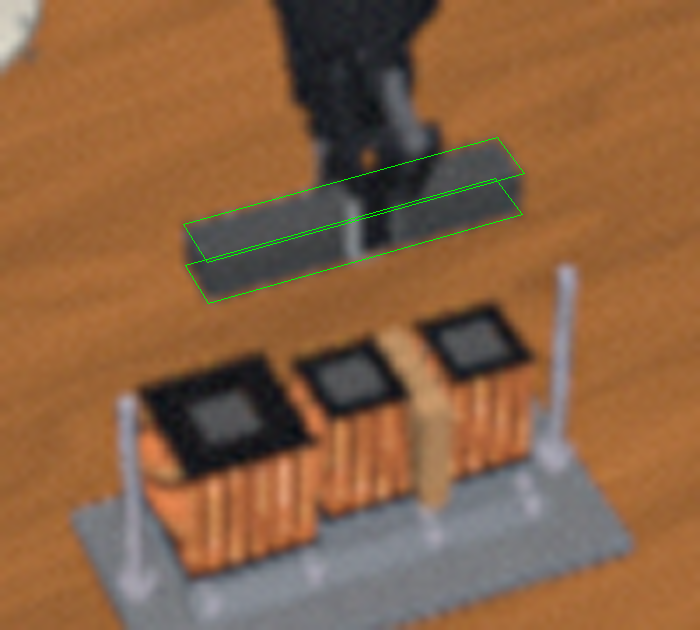

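The bar is level within 0.25° and centred within about 1 mm. Descending to just above the coils.

```bash
python3 -m pendant '[{"tx":0.03,"ty":0.006,"tz":0.3,"turn":0,"claw":0.1},{"tx":0.02,"ty":0,"tz":0.5,"turn":0.01,"claw":0.1},{"tx":0,"ty":0,"tz":0.5,"turn":0,"claw":0.1},{"tx":0,"ty":0,"tz":0.4,"turn":0,"claw":0.1},{"tx":0,"ty":0,"tz":0.2,"turn":0,"claw":0.1},{"tx":0,"ty":0,"tz":0.1,"turn":0,"claw":0.1},{"tx":0,"ty":0,"tz":0,"turn":0,"claw":0.1},{"tx":0,"ty":0,"tz":0,"turn":0,"claw":0.1},{"tx":0,"ty":0,"tz":0,"turn":0,"claw":0.1}]'
python3 look.py n
```

```text
time: 21.1
tool_pos: [0.5201, 0.0252, 0.1212]
tcp_rot: [-2.089, 2.345, -0.001]
ft_force: [-0.1, -0.9, -7.2]
gripper_width: 0.0263
t 21.1 pos [0.5201 0.0252 0.1212] yaw_y 173.39 tilt [ 1.1e-03  4.0e-04 -1.0e+00] j [ 0.36  0.32 -0.4   0.   -0.85 -0.48]
units tx,ty,tz [-0.013  0.01   0.131] turn total rows -0.007 F [-0.12 -0.88 -7.16] w 0.0263
after-turn units [-0.013  0.009  0.131]
```

View pics/n_scene.png

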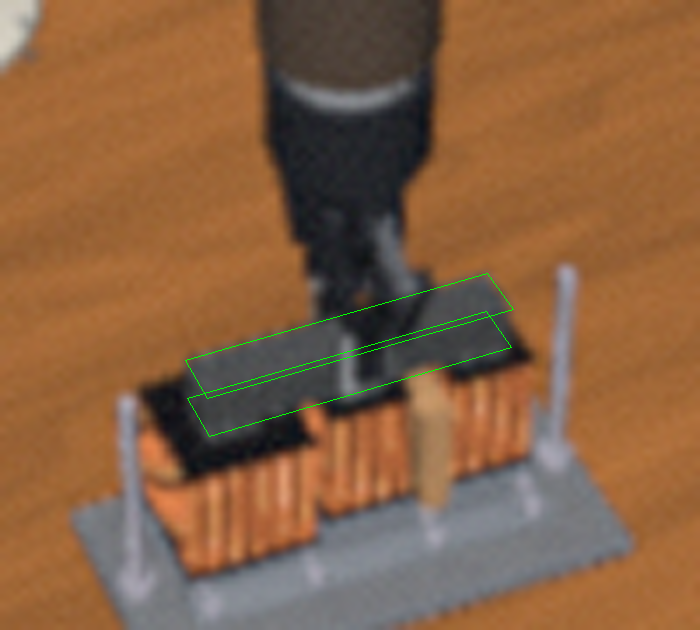

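View pics/n_top.png

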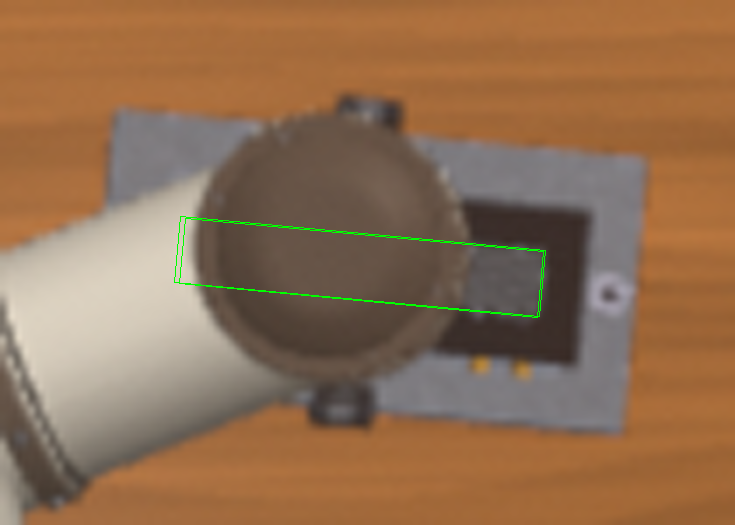

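The bar is square over all three limbs, still free (-7.2 N). Now pressing down in small steps.

```bash
python3 -m pendant '[{"tx":-0.012,"ty":0.008,"tz":0.06,"turn":0,"claw":0.1},{"tx":0,"ty":0,"tz":0.06,"turn":0,"claw":0.1},{"tx":0,"ty":0,"tz":0.03,"turn":0,"claw":0.1},{"tx":0,"ty":0,"tz":0,"turn":0,"claw":0.1},{"tx":0,"ty":0,"tz":0,"turn":0,"claw":0.1}]'
python3 -c "
from h import *
plan(.5198,.0258,.1134,173.43)"
```

```text
time: 21.82
tool_pos: [0.5195, 0.0257, 0.1155]
tcp_rot: [-2.09, 2.345, -0.0]
ft_force: [-4.9, 1.3, 5.5]
gripper_width: 0.026
t 21.82 pos [0.5195 0.0257 0.1155] yaw_y 173.4 tilt [ 4.e-04  0.e+00 -1.e+00] j [ 0.36  0.33 -0.41  0.   -0.84 -0.48]
units tx,ty,tz [-0.003 -0.006  0.052] turn total rows -0.005 F [-4.89  1.3   5.47] w 0.026
after-turn units [-0.003 -0.006  0.052]
```

```bash
python3 -m pendant '[{"tx":0,"ty":0,"tz":0.03,"turn":0,"claw":0.1},{"tx":0,"ty":0,"tz":0.03,"turn":0,"claw":0.1},{"tx":0,"ty":0,"tz":0,"turn":0,"claw":0.1},{"tx":0,"ty":0,"tz":0,"turn":0,"claw":0.1}]'
python3 -c "
from h import *
plan(.5198,.0258,.1134,173.43)"
```

```text
time: 22.32
tool_pos: [0.5196, 0.0257, 0.1137]
tcp_rot: [-2.09, 2.345, -0.001]
ft_force: [-7.0, 1.9, 9.5]
gripper_width: 0.0265
t 22.32 pos [0.5196 0.0257 0.1137] yaw_y 173.41 tilt [ 5.e-04 -1.e-04 -1.e+00] j [ 0.36  0.33 -0.41  0.   -0.83 -0.48]
units tx,ty,tz [-0.003 -0.005  0.008] turn total rows -0.004 F [-7.04  1.9   9.46] w 0.0265
after-turn units [-0.003 -0.005  0.008]
```

```bash
python3 -m pendant '[{"tx":0,"ty":0.01,"tz":0.03,"turn":0,"claw":0.1},{"tx":0,"ty":0,"tz":0.03,"turn":0,"claw":0.1},{"tx":0,"ty":0,"tz":0,"turn":0,"claw":0.1},{"tx":0,"ty":0,"tz":0,"turn":0,"claw":0.1}]'
python3 look.py o; python3 pfit.py o .5196 .0257 .1135
```

```text
time: 22.82
tool_pos: [0.5196, 0.0257, 0.1134]
tcp_rot: [-2.09, 2.344, -0.002]
ft_force: [-10.4, 2.4, 22.7]
gripper_width: 0.0262
t 22.82 pos [0.5196 0.0257 0.1134] yaw_y 173.45 tilt [ 1.8e-03 -5.0e-04 -1.0e+00] j [ 0.36  0.33 -0.41  0.   -0.83 -0.48]
units tx,ty,tz [-0.003 -0.005 -0.066] turn total rows 0.003 F [-10.43   2.43  22.74] w 0.0262
after-turn units [-0.004 -0.005 -0.066]
dx,dy,dz mm, pitch deg, dyaw deg [ 0.66  0.88  0.13 -1.59 -0.4 ] -2213.148647446932
```

View pics/o_scene.png

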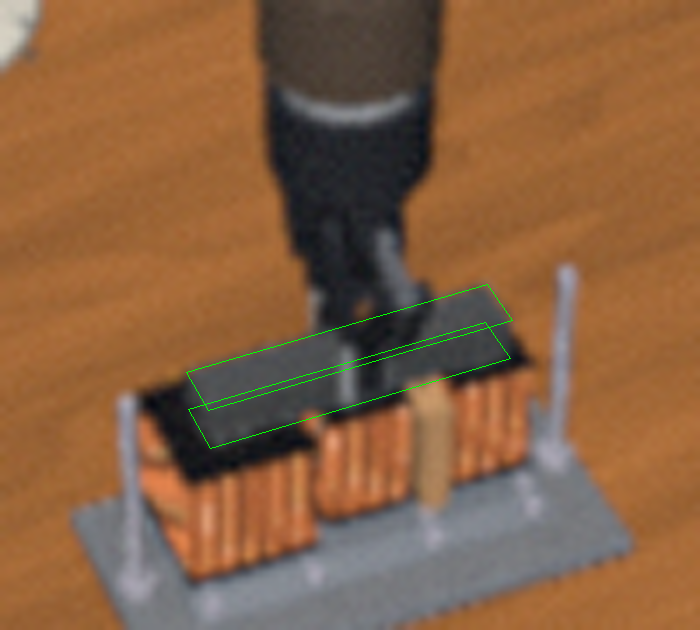

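The bar hit a hard stop at z=0.1134, exactly the predicted flush height, and the force rose 13 N with almost no travel. I'll relieve the sideways load from arm flex and check the moments.

```bash
python3 -m pendant '[{"tx":0,"ty":0.015,"tz":0,"turn":0,"claw":0.1},{"tx":0,"ty":0.015,"tz":0,"turn":0,"claw":0.1},{"tx":0,"ty":0,"tz":0,"turn":0,"claw":0.1},{"tx":0,"ty":0,"tz":0,"turn":0,"claw":0.1}]'
python3 -c "
from h import *
plan(.5198,.0258,.1134,173.43); s=arm.observe(); print(s['ft_torque'].round(3))"
```

```text
time: 23.42
tool_pos: [0.5195, 0.0257, 0.1134]
tcp_rot: [-2.089, 2.342, -0.005]
ft_force: [-7.0, 0.3, 19.1]
gripper_width: 0.0263
t 23.43 pos [0.5195 0.0257 0.1134] yaw_y 173.46 tilt [ 4.2e-03 -5.0e-04 -1.0e+00] j [ 0.36  0.33 -0.41  0.   -0.83 -0.48]
units tx,ty,tz [-0.003 -0.006 -0.   ] turn total rows 0.005 F [-6.96  0.28 19.08] w 0.0263
after-turn units [-0.003 -0.006 -0.   ]
[ 0.109  2.316 -0.077]
```

```bash
python3 -m pendant '[{"tx":0,"ty":-0.02,"tz":0,"turn":0,"claw":0.1},{"tx":0,"ty":-0.02,"tz":0,"turn":0,"claw":0.1},{"tx":0,"ty":0,"tz":0,"turn":0,"claw":0.1},{"tx":0,"ty":0,"tz":0,"turn":0,"claw":0.1}]'
python3 -c "
from h import *
plan(.5198,.0258,.1134,173.43); s=arm.observe(); print(s['ft_torque'].round(3))"
```

```text
time: 23.92
tool_pos: [0.5196, 0.0257, 0.1134]
tcp_rot: [-2.09, 2.344, -0.002]
ft_force: [-11.4, 4.0, 22.2]
gripper_width: 0.0263
t 23.93 pos [0.5196 0.0257 0.1134] yaw_y 173.44 tilt [ 1.1e-03 -4.0e-04 -1.0e+00] j [ 0.36  0.33 -0.41  0.   -0.83 -0.48]
units tx,ty,tz [-0.003 -0.004 -0.   ] turn total rows 0.002 F [-11.43   4.05  22.18] w 0.0263
after-turn units [-0.003 -0.004 -0.   ]
[ 0.827  3.557 -0.137]
```

The height is steady at the hard stop. The tool tilt (0.0011) matches its value when it gripped the bar flat on the bench (0.0009), so the bar is lying flat. The moment about the cross axis is almost nil, so the load is balanced between the ends. I'll do a stability wait and a final look.

```bash
python3 -m pendant '[{"tx":0,"ty":0.005,"tz":0.005,"turn":0,"claw":0.1},{"tx":0,"ty":0,"tz":0,"turn":0,"claw":0.1},{"tx":0,"ty":0,"tz":0,"turn":0,"claw":0.1},{"tx":0,"ty":0,"tz":0,"turn":0,"claw":0.1},{"tx":0,"ty":0,"tz":0,"turn":0,"claw":0.1},{"tx":0,"ty":0,"tz":0,"turn":0,"claw":0.1},{"tx":0,"ty":0,"tz":0,"turn":0,"claw":0.1},{"tx":0,"ty":0,"tz":0,"turn":0,"claw":0.1}]'
python3 look.py p; python3 -c "
from h import *
f=arm.grab_frame('scene'); crop(f,230,125,300,185,11,'q')"
```

```text
time: 24.92
tool_pos: [0.5196, 0.0257, 0.1134]
tcp_rot: [-2.09, 2.344, -0.002]
ft_force: [-10.9, 1.8, 22.6]
gripper_width: 0.0262
t 24.93 pos [0.5196 0.0257 0.1134] yaw_y 173.45 tilt [ 1.6e-03 -5.0e-04 -1.0e+00] j [ 0.36  0.33 -0.41  0.   -0.83 -0.48]
units tx,ty,tz [-0.003 -0.005 -0.066] turn total rows 0.004 F [-10.94   1.79  22.59] w 0.0262
after-turn units [-0.003 -0.005 -0.066]
```

View pics/q.png

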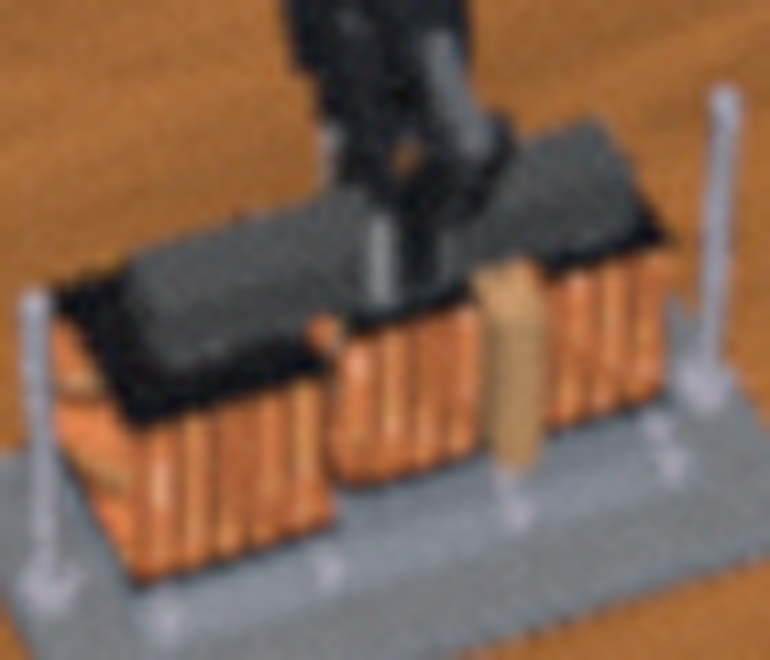

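View pics/p_top.png

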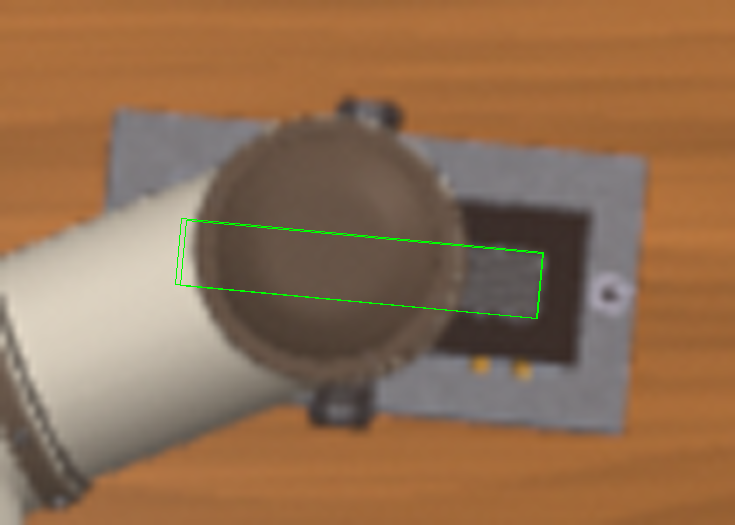

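The picture shows the bar lying on all three limbs at its full length, the coils pressed, and the spacer still upright at (510,360). The force has held at 22.6 N for a second. Handing in.

```bash
python3 -c "
from workcell import arm
print(arm.job_done()); s=arm.observe(); print(s['time'],s['tool_pos'],s['ft_force'])"
```

```text
the job is handed in; nothing more can be done
None
the job is handed in; nothing more can be done
```

The transformer is closed up and I handed the job in at about 25 s, still pressing the bar onto the limbs; the hand-in gives no verdict.

- **Spacer:** It went foot down into the 20 mm gap between the slim and middle coils. It met the floor at the expected height with about 4.5 N, and I let it go. I saw no sideways force on the way in, and it never came near the stout coil. It was still upright in the last picture.
- **Iron bar:** I gripped it at its middle, laid it squarely across the three limbs and pressed it down. It stopped hard with its underside at z = 0.1080 m, which is the height of the pole faces. It held there steadily for a second with 22.6 N of upward force at the wrist.
- **Flatness:** Along its length the bar showed almost no moment, so it is pressed evenly at both ends. Across its width the tilt was 0.0016 rad against 0.0009 rad when I gripped it flat on the bench.

**Checks that did not agree:**
- About 11 N of sideways force (world -x) remained from the arm flexing under the push, along with a moment about the bar's long axis that I could not fully explain. Shifting the tool cut this force to 7 N but tilted the tool to 0.004 rad, so I mostly undid the shift.
- An image fit of the bar while pressed gave a pitch of -1.6°. I set that aside because the black coil flanges hide the bar's edges. The same fit with the bar clear of the coils gave -0.2°.
- The arm hid the slim-coil end of the bar from the top camera, so I checked that end only in the scene view.

I did not touch the other parts.

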